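# Centre the spare bridge and draw the sanding beam from its box

## Task

Get ready to dress the spare bridge: first lay the black bridge flat on the white stage plate, centred between the two brass stops on the red cross with its length running from stop to stop, and let go of it. Then take the orange sanding beam out of the half-decked wooden box, tilting it up through the short opening because it is longer than the opening, and finish while holding it in the gripper, level, right side up and still, with its middle right above the bridge and about 10 cm over it, touching nothing else. Leave the other things on the table where they are.

Things in the scene. Friction and masses are not known exactly. Their poses are not given: they have to be found in the camera images.
- bridge: Black nylon instrument bridge, a bar 70 long (x) x 20 wide (y) x 10 mm high, with a ridge 50 x 5 x 3 mm on top (13 mm high in all) and four white dots; 30 g. Origin: centre of its underside, z up. Starts loose, flat on the table.
- plate: White stage plate 160 (x) x 90 (y) x 12 mm thick, fixed to the table. Origin: centre of its underside; upper face at z = 12 mm. Two brass stops on it at x = +52 and -52 mm, each 12 (x) x 44 (y) x 14 mm high, 92 mm clear between them. A thin red cross marks the centre, where the bridge belongs with its x axis along the plate's (either way round).
- box: Pale wooden box fixed to the table, outside 230 (x) x 116 (y) x 62 mm high, its -x end nearer the robot. Origin: centre of its underside. Walls and floor 8 mm thick: inside x -107..107, y -50..50 mm, inner floor at z = 8 mm. A fixed darker deck covers the -x end of its top; the rest is open. The +x end wall is only 54 mm high, the others 62 mm.
- beam: Orange sanding beam, black face underneath: straight bar 190 (x) x 16 (y) x 22 mm high, 50 to 95 g. Origin: centre of its underside, z up. Starts flat on the box's inner floor, nearly along the box, -x end under the deck. To get it out, raise the +x end about 0.3 rad about the hidden end, draw it out along its own length by 80 mm or more, then lift it away.
- deck_edge (a point): Middle of the lower edge of the deck's rim, where the opening begins: at x = -28, z = 54 mm in the box's frame. The deck is 8 mm thick; from here the opening runs 135 mm to the +x end wall and is 100 mm wide.
- beam_a (a point): Underside of the beam's +x end (the end seen in the opening), 95 mm from its origin.
- beam_b (a point): Underside of the beam's -x end (the end under the deck), 95 mm from its origin.
- harmonica: Bystander: chrome harmonica, 28 x 102 (y) x 25 mm high, loose. Origin: centre of its underside.
- frog: Bystander: green ceramic frog figurine, about 75 x 80 x 70 mm high, loose. Origin: underside.
- clamp: Bystander: grey plastic spring clip of a music stand, 74 x 26 x 34 mm high, loose. Origin: underside.
- small_box: Bystander: the smaller nesting wooden box, shut by its sliding lid, 150 (x) x 80 x 45 mm high, loose. Origin: underside.
- box_lid: Bystander: the larger box's sliding lid, a brown panel 132 (x) x 98 x 6 mm lying on the table, loose. Origin: underside.
There are look-alikes about, which are no part of the job. Several things have the shape of the beam; the one meant has the colours described above.

How it is judged:
By the outcome, as a careful person would: the job done as asked, in the order asked, and still so for the second after the job is handed in, while the arm keeps its last pose, push and grip.
It also fails if it takes over 58 s, if anything falls off the work surface, if the arm or the gripper's body presses on something with over 40 N, if the wrist force passes 120 N, or if a joint passes its speed limit or range.

## Robot

A 6-joint arm with a two-finger parallel gripper is mounted at the origin on the work surface. World frame = base frame: x ahead of the robot, y to its left, z up, the work surface at z = 0. Lengths are in mm, angles in rad, forces in N, time in s.
With the tool pointing down it reaches from about 300 to 775 mm from the base axis. Payload 14.6 kg.
Tool frame: the origin (TCP) lies on the mounting face of the last link; the fingertips stand 199 mm ahead of it and the grasp point (between the pads) lies 180 mm ahead of it; z points along the fingers, y is the line along which they close (so a half turn about z gives the same grasp; the last joint's range is limited). The gripper opens to 94 mm and grips with 3 to 60 N. Pads are 16 mm wide; open, the fingers measure 119 mm over their backs; the gripper's body (75 mm by 177 mm) begins 78 mm behind the grasp point.
Start: joints at [-1.202, 0.3, 1.521, -0, 1.321, -0.067], TCP at [232.167, -498.587, 404.646] pointing down, gripper open.
Joint ranges: [-3.03, 3.03], [-0.79, 2.21], [0.23, 2.52], [-1.04, 4.18], [0, 3.07], [-2.55, 2.55]. Speed limits (rad/s): [2.22, 2.22, 2.57, 3.14, 3.14, 3.14].

## Interface

Orientations are given as [roll, pitch, yaw] about the fixed x, y, z axes, in that order (R = Rz(yaw) Ry(pitch) Rx(roll)).
In Python, from cell import manip gives the robot as it stands. The module is installed in compiled form; this text tells all that it offers.
- The arm moves only by the shell command python3 -m creep 'ROWS' [FORCE]. ROWS is a JSON object of lists of equal length, an entry for each row: "slide": the shift along the world's x, y, z in cm, a list of three; "turn": the turn about the world's z in rad; "claw": the opening, from 0 (shut) to 1 (fully open). A call has 1 to 8 rows; each row shifts and turns the commanded pose from where the row before left it; what a row does not reach is not made up. A row lasts 1/8 s, in which the tool goes at most 62.5 mm and 10.7 degrees, less where a joint would pass 70% of its speed; a pose out of reach is approached as far as the arm can. A call with a gripper value outside its range is refused whole. The fingers move at their own pace and stop on an object; FORCE is the grip in N (left out, the last holds). Time passes only in rows, so rows that do not move let the fingers close. It gives the time, the measured TCP pose, the force, the opening and the grip force at its end, in the units of the state.
- manip.read_state(): the state, without advancing time (a new reading comes with each control period).
- manip.camera(name): name is "scene" or "top" or "wrist"; returns (picture, depth): 420x560x3 uint8, red, green, blue; 420x560 float32, mm along the optical axis (not along the pixel's ray), 0 where there is no reading.
- manip.calibration(name): a dict with "intrinsics" (3x3 intrinsics, pixels), "k1" (the pictures are not rectified: a ray, as slopes to the right and down, at radius r is drawn at 1 + k1 r^2 times it, then the intrinsics apply), "pose" (4x4, takes a point from camera to world coordinates). Camera axes: x right, y up, looking along -z (the intrinsics and any distortion apply to the point x, -y, -z); pixel columns grow to the right and rows downward; lengths in mm; the calibration is good to about 2 mm. A picture is of the moment at which its call begins: read the wrist's pose just before it. calibration takes no time and is no camera call; for the wrist camera it gives the pose at the moment of the call.
- manip.sign_off(): hands the job in; it is judged then, once.
Trained networks look in the newest picture that a camera, given by its name, has taken for a name from the list of things; names that differ only in an ending like _2 or _b are one class to them, and where a whole thing is asked for, a point or a joint stands for the part that bears it (a point fixed in the world has none). Each returns a list of dicts, best first, with "score" (0 to 1); they miss things now and then, are a little off and sometimes report something else, mostly with a low value. They report only what shows in the picture. A call takes as long as a camera call. They do not tell look-alikes from the thing itself.
- manip.cut_out(query, camera): "mask" (420x560 bool, what is visible of it) and "position" ([column, row] in pixels, amid what is visible of it).
The state is a dict: "clock": time; "joints": joint angles; "qd": joint speeds; "effort": joint torques, N m; "eef_pos": TCP position; "eef_rot": TCP orientation; "wrist_force": force on the tool from outside, world axes, zero at the start; "moment": the same for the moment, N m; "finger_gap": finger opening in mm; "finger_force": force on a finger pad.
Only numpy, scipy, OpenCV 4.12 (cv2) and the standard library are available. Lean on these libraries where they do the work, as an engineer would, in place of code of your own. Each camera call takes 0.05 s, during which the arm holds its last target. There are 200 camera calls.

## Working session

There is one attempt and no reset: what is moved stays moved. The work goes in short steps, Python scripts to look and compute and a shell command to move; the robot and the scene stay as the last step left them, time stands still between calls to the robot, and variables do not carry over. Pictures are saved under pics/ and viewed, at most 10 in all, crops included, and the job is handed in when it is done.

```bash
mkdir -p pics
cat > h.py <<'E'
import numpy as np, cv2
from cell import manip
def shot(n,f=None):
    c=manip.calibration(n); im,d=manip.camera(n)
    if f: cv2.imwrite('pics/'+f,im[:,:,::-1])
    return im,d,c
def ray(c,uv):
    K=np.array(c['intrinsics'],float); uv=np.atleast_2d(np.array(uv,float))
    p=(uv-[K[0,2],K[1,2]])/[K[0,0],K[1,1]]; q=p.copy()
    for _ in range(20): q=p/(1+c['k1']*(q**2).sum(1,keepdims=True))
    T=np.array(c['pose']); dirs=np.c_[q[:,0],-q[:,1],-np.ones(len(q))]@T[:3,:3].T
    return T[:3,3],dirs
def atz(c,uv,z):
    o,d=ray(c,uv); return o+d*((z-o[2])/d[:,2])[:,None]
def bydepth(c,uv,d):
    uv=np.atleast_2d(uv); o,r=ray(c,uv); return o+r*d[uv[:,1].astype(int),uv[:,0].astype(int)][:,None]
def tri(c1,p1,c2,p2):
    o1,a=ray(c1,p1);o2,b=ray(c2,p2);a=a[0];b=b[0]
    s=np.linalg.lstsq(np.c_[a,-b],o2-o1,rcond=None)[0]
    A=o1+s[0]*a;B=o2+s[1]*b;return (A+B)/2,np.linalg.norm(A-B)
def mpts(m):
    v,u=np.nonzero(m);return np.c_[u,v]
def proj(c,P):
    T=np.linalg.inv(np.array(c['pose']));P=np.atleast_2d(P)@T[:3,:3].T+T[:3,3]
    q=np.c_[P[:,0],-P[:,1]]/-P[:,2:];q=q*(1+c['k1']*(q**2).sum(1,keepdims=True))
    K=np.array(c['intrinsics']);return q*[K[0,0],K[1,1]]+[K[0,2],K[1,2]]
E
python3 - <<'E'
from h import *
print(manip.read_state())
for n in ['scene','top','wrist']:
    im,d,c=shot(n,n+'0.png'); print(n,np.round(c['pose'],2).tolist(),np.round(c['intrinsics'],1).tolist(),c['k1'])
    for q in ['bridge','plate','box','beam','deck_edge','small_box','box_lid','frog','clamp','harmonica']:
        for r in manip.cut_out(q,n)[:4]:
            if r['score']<.2: continue
            P=bydepth(c,mpts(r['mask']),d); print(q,round(r['score'],2),np.round(r['position']),np.round(np.median(P,0)),r['mask'].sum())
E
```

```text
{'clock': 0.0, 'joints': array([-1.20163620e+00,  3.00464175e-01,  1.52157319e+00, -2.28862804e-07,
        1.32069321e+00, -6.66228746e-02]), 'qd': array([ 7.30111744e-04,  4.96068016e-05,  3.87156631e-04,  1.70662216e-03,
        4.23630294e-04, -5.19071333e-04]), 'effort': array([ 5.67453590e-04, -5.31803262e+01, -3.52734876e+01,  7.08857970e-02,
        2.44101678e-02, -9.31749014e-05]), 'eef_pos': array([ 232.14063567, -498.57378094,  404.09333545]), 'eef_rot': array([-3.14045724e+00, -7.55342329e-05,  4.35783011e-01]), 'wrist_force': array([0.13333662, 0.30565362, 0.06834334]), 'moment': array([-0.02620329,  0.02072281,  0.01761947]), 'finger_force': 0.0, 'finger_gap': 93.72804342405509}
scene [[-0.25, -0.75, 0.62, 1162.01], [0.97, -0.19, 0.16, 166.37], [-0.0, 0.64, 0.77, 821.43], [0.0, 0.0, 0.0, 1.0]] [[413.1, 0.0, 282.7], [0.0, 413.1, 205.0], [0.0, 0.0, 1.0]] 0.02615926066995932
bridge 0.71 [278. 228.] [589.   7.  10.] 249
bridge 0.59 [240. 289.] [772. -32.  23.] 715
plate 0.92 [368. 214.] [482. 209.  12.] 1933
box 0.81 [200. 190.] [ 525. -210.   39.] 3945
beam 0.88 [220. 123
[... 1108 characters left out ...]
 316.] [ 243. -263.   22.] 472
deck_edge 0.62 [347. 220.] [ 515. -214.   56.] 3035
small_box 0.6 [347. 220.] [ 515. -214.   56.] 3120
small_box 0.58 [362. 147.] [ 739. -260.   45.] 1352
box_lid 0.65 [286. 142.] [766. -34.  26.] 340
frog 0.67 [130. 205.] [549. 419.  44.] 313
clamp 0.75 [425. 227.] [ 506. -457.   23.] 242
clamp 0.5 [184. 147.] [740. 275.   7.] 1280
harmonica 0.85 [287. 141.] [767. -37.  26.] 342
harmonica 0.3 [273. 197.] [586.   3.  12.] 150
wrist [[0.42, 0.87, 0.24, 302.37], [-0.91, 0.41, 0.12, -465.66], [0.0, -0.27, 0.96, 385.42], [0.0, 0.0, 0.0, 1.0]] [[320.0, 0.0, 278.6], [0.0, 320.0, 206.7], [0.0, 0.0, 1.0]] -0.06758253045479509
beam 0.6 [94. 86.] [ 252. -268.   22.] 3950
```

View pics/top0.png

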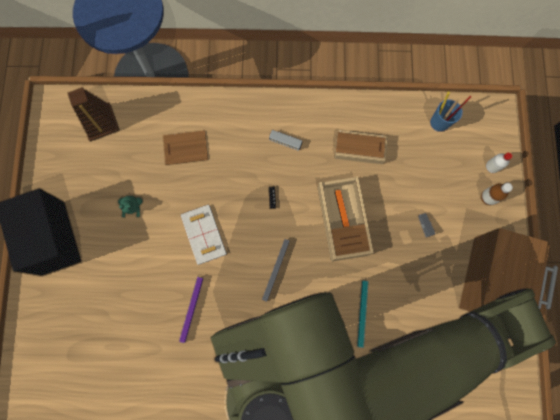

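View pics/scene0.png

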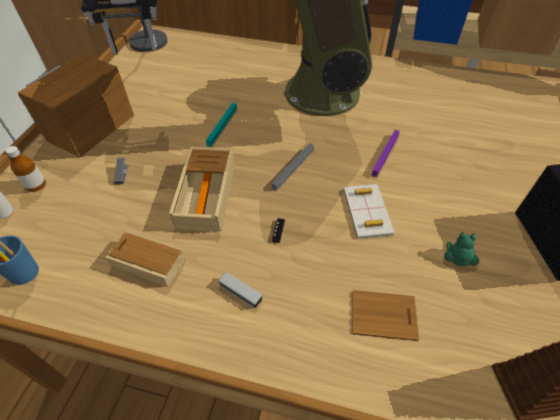

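```bash
python3 -m creep '{"slide":[[3.5,5,0],[3.5,5,0],[3.5,5,0],[3.5,5,0],[3.5,5,0],[3.5,5,0],[3.5,5,0],[3.5,5,0]],"turn":[-0.05,-0.05,-0.05,-0.05,-0.05,-0.05,-0.05,-0.05],"claw":[1,1,1,1,1,1,1,1]}'
python3 -m creep '{"slide":[[3.5,5,0],[3,5,0],[0,0,0],[0,0,0]],"turn":[0,0,0,0],"claw":[1,1,1,1]}'
python3 - <<'E'
from h import *
s=manip.read_state();print(s['clock'],s['eef_pos'],s['eef_rot'])
def pca(P):
    r=cv2.minAreaRect(P[:,:2].astype(np.float32)); return np.round(r[0],1),np.round(r[1],1),round(r[2],1)
for n in ['wrist','top','scene']:
    im,d,c=shot(n,n+'1.png')
    for q,z in [('bridge',10),('plate',12),('box',62),('beam',30)]:
        for r in manip.cut_out(q,n)[:4]:
            if r['score']<.3: continue
            P=bydepth(c,mpts(r['mask']),d); z0=np.median(P[:,2]); print(n,q,round(r['score'],2),np.round(r['position']),np.round(np.median(P,0)),r['mask'].sum(),*pca(atz(c,mpts(r['mask']),z)))
E
```

```text
clock: 2.65
eef_pos: [513.0, -96.7, 404.9]
eef_rot: [3.141, -0.001, 0.034]
wrist_force: [1.2, -0.5, -0.0]
finger_gap: 93.8
finger_force: 0.0
clock: 3.15
eef_pos: [577.0, 1.2, 404.4]
eef_rot: [3.141, 0.0, 0.036]
wrist_force: [0.1, -0.5, -0.0]
finger_gap: 94.0
finger_force: 0.0
3.15 [577.00751776   1.16031358 404.4240115 ] [3.14146410e+00 4.61792204e-04 3.61045909e-02]
wrist box 0.65 [464. 216.] [ 554. -221.   35.] 15371 [ 536.8 -197. ] [207.9 137.9] 10.8
wrist box 0.56 [45. 39.] [733. 269.   7.] 8171 [717.7 228.1] [113.5  84.3] 87.6
wrist beam 0.93 [293. 313.] [406. -20.  22.] 1440 [378.2  -8.3] [ 22.9 196.3] 70.4
wrist beam 0.58 [444. 219.] [ 546. -203.   30.] 2353 [ 542.2 -201.4] [139.5  27.6] 13.1
top plate 0.89 [203. 233.] [470. 206.  13.] 1683 [471.3 207.3] [162.7  95. ] 21.7
top box 0.6 [349. 222.] [ 514. -215.   57.] 3101 [ 516.5 -208.4] [234.1 127.1] 10.3
top beam 0.94 [360. 316.] [ 242. -263.   22.] 456 [ 245.3 -262.5] [ 21.8 186.7] 85.2
top beam 0.73 [340. 209.] [ 550. -205.   31.] 211 [ 551.9 -204.7] [109.3  18.8] 11.3
top beam 0.51 [192. 298.] [279. 224.  22.] 303 [278.8 221.7] [ 20.  129.7] 76.2
scene bridge 0.72 [279. 229.] [592.   8.  10.] 230 [590.8   7.5] [76.7 23. ] 3.8
scene plate 0.62 [200. 196.] [ 541. -203.   30.] 333 [ 526.  -211.3] [138.5  22.2] 13.2
scene plate 0.6 [368. 214.] [481. 209.  12.] 1820 [475.  207.1] [167.6  92.1] 20.8
scene box 0.76 [202. 188.] [ 526. -208.   38.] 3984 [ 539.1 -197.1] [283.4 132.4] 9.7
scene beam 0.86 [203. 195.] [ 538. -204.   30.] 326 [ 536.8 -203.6] [135.8  21.2] 13.9
scene beam 0.71 [385. 155.] [265. 230.  22.] 338 [269.6 230.5] [ 19.  204.2] 76.5
scene beam 0.59 [291. 174.] [402. -18.  20.] 396 [392.4  -8. ] [ 29.8 185.2] 71.8
scene beam 0.58 [217. 129.] [ 288. -262.   21.] 317 [ 273.5 -253.6] [ 31.7 189.3] 85.4
```

View pics/wrist1.png

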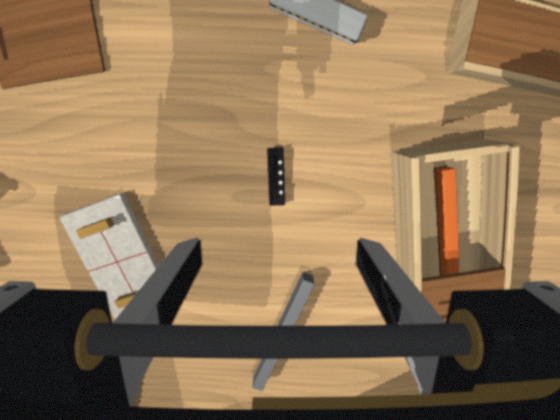

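```bash
cat >> h.py <<'E'
def rect(c,m,z):
    n,l,st,_=cv2.connectedComponentsWithStats(m.astype(np.uint8)); k=1+np.argmax(st[1:,4]); m=l==k
    r=cv2.minAreaRect(atz(c,mpts(m),z)[:,:2].astype(np.float32)); return np.round(r[0],1),np.round(r[1],1),round(r[2],1),m
def win(im,u0,v0,u1,v1):
    w=np.zeros(im.shape[:2],bool); w[v0:v1,u0:u1]=1; return w
E
python3 - <<'E'
from h import *
def colours(n,bw,pw,ow):
    im,d,c=shot(n); f=im.astype(int); hsv=cv2.cvtColor(im,cv2.COLOR_RGB2HSV).astype(int)
    m=(f.sum(2)<120)&win(im,*bw); a,b,e,m=rect(c,m,10); print(n,'bridge',a,b,e,'z',np.percentile(bydepth(c,mpts(m),d)[:,2],[10,50,90]).round(1))
    m=(hsv[...,1]<60)&(hsv[...,2]>110)&win(im,*pw)
    m=cv2.morphologyEx(m.astype(np.uint8),cv2.MORPH_CLOSE,np.ones((15,15)))>0
    a,b,e,m=rect(c,m,12); print('plate',a,b,e,'z',np.median(bydepth(c,mpts(m),d)[:,2]).round(1))
    red=(f[...,0]-f[...,1]>50)&(f[...,0]-f[...,2]>30)&(hsv[...,0]>150)&win(im,*pw); print('red',red.sum(),np.round(np.median(atz(c,mpts(red),12),0),1) if red.sum() else '')
    br=(hsv[...,1]>120)&(hsv[...,0]>12)&(hsv[...,0]<30)&m
    k,l,st,ce=cv2.connectedComponentsWithStats(br.astype(np.uint8))
    for i in range(1,k):
        if st[i,4]>20: print('brass',st[i,4],ce[i].round(),atz(c,ce[i],24).round(1),atz(c,ce[i],20).round(1))
    m=(hsv[...,0]<14)&(hsv[...,1]>200)&(f[...,0]>120)&win(im,*ow); a,b,e,m=rect(c,m,30); P=mpts(m); print('beam',a,b,e,'z',np.median(bydepth(c,P,d)[:,2]).round(1),P.min(0),P.max(0))
colours('wrist',(250,130,310,225),(50,180,175,330),(420,140,480,290))
colours('top',(262,178,286,215),(175,200,232,268),(325,180,358,235))
colours('scene',(265,210,292,250),(335,178,398,242),(185,165,220,220))
E
```

```text
wrist bridge [587.2   4.1] [66.1 16.5] 2.2 z [ 9.8 11.  14.1]
plate [471.6 206. ] [156.6  94.2] 21.3 z 12.3
red 0 
brass 289 [ 95. 228.] [[518.8 223.4  24. ]] [[517.3 225.9  20. ]]
brass 67 [121. 302.] [[416.6 202.2  24. ]] [[414.  204.4  20. ]]
beam [ 606.4 -187.9] [0. 0.] 0.0 z 26.0 [445 169] [445 169]Traceback (most recent call last):
  File "<stdin>", line 15, in <module>
  File "<stdin>", line 4, in colours
  File "h.py", line 28, in rect
    n,l,st,_=cv2.connectedComponentsWithStats(m.astype(np.uint8)); k=1+np.argmax(st[1:,4]); m=l==k
                                                                       ~~~~~~~~~^^^^^^^^^^
    return _wrapfunc(a, 'argmax', axis=axis, out=out, **kwds)
    return bound(*args, **kwds)
ValueError: attempt to get argmax of an empty sequence
```

```bash
python3 -m creep '{"slide":[[0.5,0.15,-5],[0.5,0.15,-5],[0,0,-5],[0,0,-3],[0,0,-1.2],[0,0,-0.9],[0,0,0],[0,0,0]],"turn":[0,0,0,0,0,0,0,0],"claw":[1,1,1,1,0.6,0.6,0.6,0.6]}' 15
python3 - <<'E'
from h import *
shot('wrist','wrist2.png')
E
```

```text
clock: 5.0
eef_pos: [587.4, 4.4, 204.7]
eef_rot: [3.141, -0.002, 0.036]
wrist_force: [-0.3, -0.4, 0.2]
finger_gap: 58.3
finger_force: 0.0
```

View pics/wrist2.png

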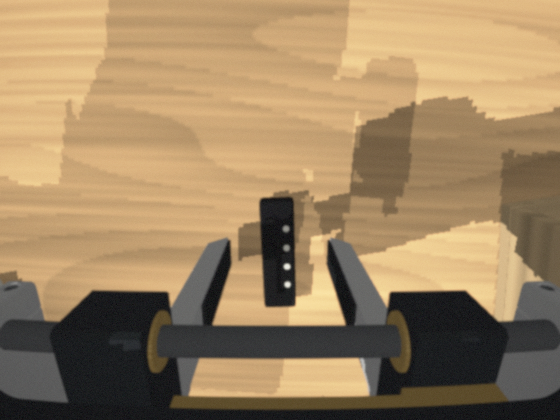

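```bash
python3 -m creep '{"slide":[[0,0,-0.2],[0,0,0],[0,0,0],[0,0,0],[0,0,3],[0,0,4],[0,0,5],[0,0,3]],"turn":[0,0,0,0,0,0,0,0],"claw":[0.1,0.1,0.1,0.1,0.1,0.1,0.1,0.1]}' 15
python3 -m creep '{"slide":[[-2.4,4,0],[-2.4,4,0],[-2.4,4,0],[-2.4,4,0],[-1.8,4.3,0],[0,0,0],[0,0,0],[0,0,0]],"turn":[0.07,0.07,0.07,0.07,0.057,0,0,0],"claw":[0.1,0.1,0.1,0.1,0.1,0.1,0.1,0.1]}'
python3 - <<'E'
from h import *
im,d,c=shot('wrist','wrist3.png')
for n in ['wrist','top','scene']:
  if n!='wrist': im,d,c=shot(n)
  for q in ['plate','bridge']:
    for r in manip.cut_out(q,n)[:2]: 
        b=rect(c,r['mask'],12); print(n,q,r['score'],r['position'],b[:3],np.median(bydepth(c,mpts(r['mask']),d),0))
E
```

```text
clock: 6.05
eef_pos: [587.1, 4.4, 354.3]
eef_rot: [3.141, -0.003, 0.036]
wrist_force: [0.6, 0.6, -0.0]
finger_gap: 19.8
finger_force: 14.9
clock: 7.05
eef_pos: [473.6, 206.6, 351.6]
eef_rot: [3.142, 0.0, 0.371]
wrist_force: [-0.7, -0.1, -0.6]
finger_gap: 19.9
finger_force: 14.9
wrist plate 0.95 [274.9, 171.8] (array([475.4, 209.7]), array([144.5,  90.1]), 21.2) [497.15286179 221.09738227  12.65925475]
wrist bridge 0.64 [279.7, 250.6] (array([410.4, 182. ]), array([134.2,  38.6]), 22.1) [475.91838491 207.39778304 160.61445427]
top plate 0.5 [219.3, 239.7] (array([461.4, 161.3]), array([109.7,  16.3]), 21.8) [456.23212735 158.22583408  12.85692794]
top bridge 0.66 [216.6, 238.9] (array([439. , 152.7]), array([59.5, 11.5]), 23.6) [459.27700626 159.67123603  13.52605012]
scene plate 0.81 [368.0, 212.7] (array([473.2, 207.6]), array([171.6,  93.6]), 21.0) [479.07212941 208.60755921  11.83821819]
scene plate 0.69 [241.3, 289.8] (array([768.1, -32.8]), array([106.9,  35.5]), 70.4) [773.2026534  -27.82514114  23.20909644]
scene bridge 0.46 [376.0, 169.7] (array([332.4, 219.4]), array([68. , 24.2]), 20.1) [489.3262109  211.36443956 160.51205732]
```

View pics/wrist3.png

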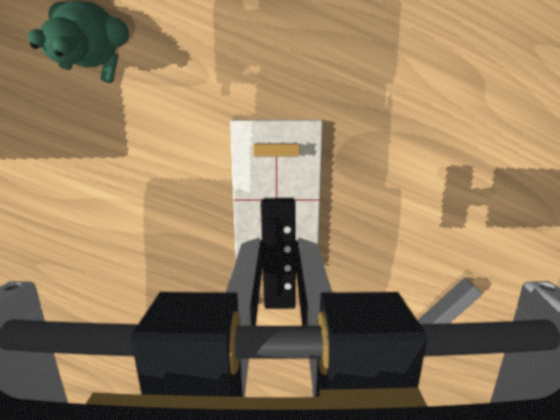

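Run:
```python
from h import *
s=manip.read_state();print(s['eef_pos'],s['eef_rot'])
im,d,c=shot('wrist'); f=im.astype(int)
w=win(im,236,160,320,240)
red=(f[...,0]-f[...,1]>35)&(f[...,0]-f[...,2]>35)&w&(f[...,0]-f[...,1]>0)
v,u=np.nonzero(red)
hr=np.abs(v-200)<=3; vr=(np.abs(u-277)<=3)&(v<195)&(v>162)
H=np.polyfit(u[hr],v[hr],1);V=np.polyfit(v[vr],u[vr],1)
print(H,V,hr.sum(),vr.sum())
uu=277
for _ in range(5): vv=np.polyval(H,uu);uu=np.polyval(V,vv)
print('cross px',uu,vv,'world',atz(c,[uu,vv],12))
a=atz(c,[[240,np.polyval(H,240)],[315,np.polyval(H,315)]],12);dd=a[1]-a[0];print('h angle',np.degrees(np.arctan2(dd[1],dd[0])))
a=atz(c,[[np.polyval(V,165),165],[np.polyval(V,192),192]],12);dd=a[0]-a[1];print('v angle',np.degrees(np.arctan2(dd[1],dd[0])))
z=s['eef_pos'][2]-192.3
m=(f.sum(2)<140)&win(im,255,190,303,312)
m=(cv2.morphologyEx(m.astype(np.uint8),cv2.MORPH_CLOSE,np.ones((7,7))))>0
P=mpts(m); print('px',P.min(0),P.max(0))
for k in (z,): print('bridge',rect(c,m,k)[:3])
print(bydepth(c,[[265,230],[265,280],[295,215]],d))
```

```text
[473.22269011 207.33481059 351.66291489] [ 3.14158894e+00 -5.33300262e-05  3.72638997e-01]
[1.94027799e-03 1.99028173e+02] [9.76118364e-16 2.76500000e+02] 86 64
cross px 276.5000000000001 199.5646597713697 world [[468.13344311 207.32196432  12.        ]]
h angle -68.82870328735936
v angle 21.212675535279107
px [255 199] [302 311]
bridge (array([470.8, 206.3]), array([72. , 29.3]), 21.3)
[[485.07442563 220.14250758 161.07996595]
 [455.17957102 208.92251884 160.60912356]
 [499.00101145 207.30898455 159.15609842]]
```

```bash
python3 -m creep '{"slide":[[-0.1,0.1,-5],[0,0,-4],[0,0,-2.5],[0,0,-1.4],[0,0,0],[0,0,0]],"turn":[0,0,0,0,0,0],"claw":[0.1,0.1,0.1,0.1,0.1,0.1]}'
python3 - <<'E'
from h import *
s=manip.read_state();print(s['eef_pos'],s['eef_rot'])
im,d,c=shot('wrist','wrist4.png'); f=im.astype(int)
hsv=cv2.cvtColor(im,cv2.COLOR_RGB2HSV).astype(int)
br=(hsv[...,1]>120)&(hsv[...,0]>12)&(hsv[...,0]<30)&win(im,200,60,350,420)
k,l,st,ce=cv2.connectedComponentsWithStats(br.astype(np.uint8))
for i in range(1,k):
    if st[i,4]>100: print(st[i],ce[i])
E
```

```text
clock: 8.3
eef_pos: [472.5, 208.5, 223.7]
eef_rot: [3.142, -0.002, 0.373]
wrist_force: [-0.2, 0.3, -0.5]
finger_gap: 19.5
finger_force: 14.9
[472.46678195 208.52758167 223.67022396] [ 3.14154084e+00 -1.56348980e-03  3.72827492e-01]
[ 241  161   76   22 1559] [278.34830019 171.25144323]
[229 312  10  63 355] [233.11830986 344.47042254]
[255 313  48  13 587] [278.4241908  319.14650767]
[319 312  10  62 359] [323.82729805 343.82172702]
[ 200  389  150   21 1964] [280.63696538 401.68482688]
```

View pics/wrist4.png

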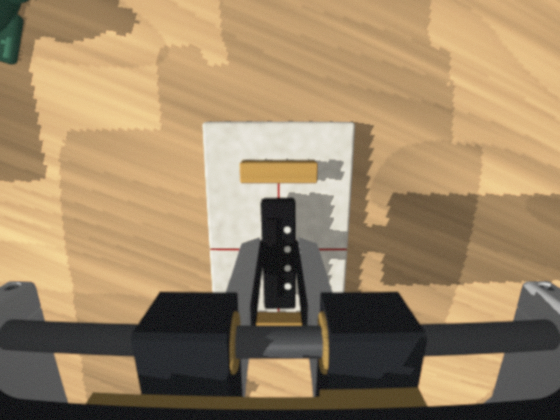

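Run:
```python
from h import *
s=manip.read_state();t=s['eef_pos'];yaw=s['eef_rot'][2]
c=manip.calibration('wrist')
R=np.array([[np.cos(yaw),np.sin(yaw)],[-np.sin(yaw),np.cos(yaw)]])
def loc(name,u,v,z): print(name,z,(R@(atz(c,[u,v],z)[0,:2]-t[:2])).round(1))
loc('cross h-line',230,249,12);loc('cross h',330,249,12)
loc('cross v',278,190,12)
for z in (26,): loc('far stop outer',278,161,z);loc('far stop inner',278,183,z)
loc('far stop l',241,172,26);loc('far stop r',317,172,26)
loc('near inner',278,313,12);loc('near inner',278,313,26);loc('near inner',278,326,26)
loc('bridge far',278.5,199,21.4);loc('bridge far',278.5,199,31.4);loc('bridge near',279,308,31.4)
loc('br l',262,250,31.4);loc('br r',297,250,31.4)
loc('plate l',204,122.5,12);loc('plate r',353,122.5,12)
```

```text
cross h-line 12 [-4.6 31.5]
cross h 12 [ -4.7 -33.6]
cross v 12 [34.6  0.2]
far stop outer 26 [54.3  0.2]
far stop inner 26 [41.8  0.2]
far stop l 26 [48.1 21. ]
far stop r 26 [ 48.1 -21.8]
near inner 12 [-52.7   0.3]
near inner 26 [-43.3   0.3]
near inner 26 [-53.2   0.3]
bridge far 21.4 [31.2 -0.1]
bridge far 31.4 [33.7 -0.1]
bridge near 31.4 [-36.   -0.3]
br l 31.4 [3.  9.6]
br r 31.4 [  3.  -10.9]
plate l 12 [75.2 43.6]
plate r 12 [ 75.1 -43.9]
```

```bash
python3 -m creep '{"slide":[[-0.33,-0.1,-0.3],[0,0,-0.4],[0,0,-0.3],[0,0,0],[0,0,0]],"turn":[0,0,0,0,0],"claw":[0.1,0.1,0.1,0.1,0.1]}'
```

```text
clock: 8.98
eef_pos: [469.0, 207.5, 212.8]
eef_rot: [3.142, -0.001, 0.373]
wrist_force: [-0.2, 0.7, 4.1]
finger_gap: 19.8
finger_force: 15.0
```

```bash
python3 -m creep '{"slide":[[0,0,0],[0,0,0],[0,0,0.5],[0,0,2],[0,0,4],[0,0,5],[0,0,3],[0,0,0]],"turn":[0,0,0,0,0,0,0,0],"claw":[0.4,0.4,0.4,0.4,0.6,1,1,1]}'
python3 - <<'E'
from h import *
im,d,c=shot('wrist','wrist5.png')
E
```

```text
clock: 9.98
eef_pos: [468.9, 207.4, 359.9]
eef_rot: [3.141, -0.004, 0.373]
wrist_force: [0.3, -0.2, -0.5]
finger_gap: 74.3
finger_force: 0.0
```

View pics/wrist5.png

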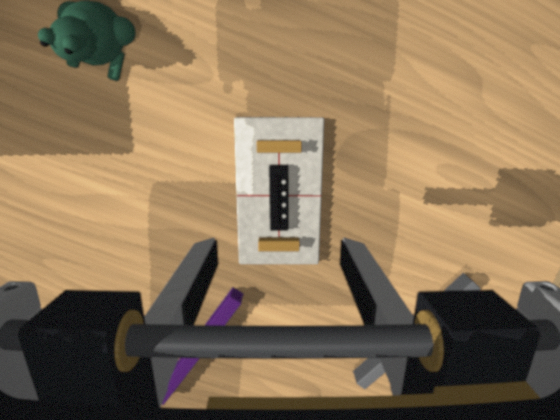

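Run:
```python
from h import *
s=manip.read_state();t=s['eef_pos'];yaw=s['eef_rot'][2]
im,d,c=shot('wrist'); f=im.astype(int)
R=np.array([[np.cos(yaw),np.sin(yaw)],[-np.sin(yaw),np.cos(yaw)]])
L=lambda u,v,z: (R@(atz(c,[u,v],z)[0,:2]-t[:2])).round(1)
hsv=cv2.cvtColor(im,cv2.COLOR_RGB2HSV).astype(int)
m=(f.sum(2)<170)&win(im,262,155,296,240); a,b,e,m=rect(c,m,22); P=mpts(m);print('bridge',a,b,e,P.min(0),P.max(0),'world cross from before')
u0,v0=P.min(0)-.5;u1,v1=P.max(0)+.5; print('far',L(279,v0,22),L(279,v0,12),'near',L(279,v1,22),'lat',L(u0,197,22),L(u1,197,22))
br=(hsv[...,1]>100)&(hsv[...,0]>12)&(hsv[...,0]<30)&win(im,245,130,315,260)
k,l,st,ce=cv2.connectedComponentsWithStats(br.astype(np.uint8))
for i in range(1,k):
    if st[i,4]>100:
        x,y,w,h=st[i,:4]-[.5,.5,0,0]; print('stop',L(x,y,26),L(x+w,y+h,26),L(279,y,12))
red=(f[...,0]-f[...,1]>35)&(f[...,0]-f[...,2]>35)&win(im,240,185,318,206)
v,u=np.nonzero(red); print('cross row',np.median(v),L(279,np.median(v),12))
red=(f[...,0]-f[...,1]>35)&(f[...,0]-f[...,2]>35)&win(im,270,153,288,163)
v,u=np.nonzero(red); print('cross col',np.mean(u),L(np.mean(u),158,12))
# box / beam
n='wrist'
```

```text
bridge [468.5 206.5] [67.2 18.3] 21.3 [270 164] [288 228] world cross from before
far [33.6 -0.8] [32.2 -0.8] near [-34.7  -0.7] lat [-0.7  8.9] [ -0.7 -10.4]
stop [58.3 20.9] [ 45.8 -22.6] [57.4 -0.8]
stop [-42.1  20.7] [-56.8 -22.4] [-47.4  -0.8]
cross row 195.0 [-1.  -0.8]
cross col 278.5 [37.8 -0.3]
```

```bash
python3 -m creep '{"slide":[[1,-5.9,0],[1,-5.9,0],[1,-5.9,0],[1,-5.9,0],[1,-5.9,0],[1,-5.9,0],[1,-5.8,0],[0,0,0]],"turn":[-0.024,-0.024,-0.024,-0.024,-0.024,-0.024,-0.024,0],"claw":[1,1,1,1,1,1,1,1]}'
python3 -m creep '{"slide":[[0,0,0],[0,0,0]],"turn":[0,0],"claw":[0.5,0.5]}'
python3 - <<'E'
from h import *
s=manip.read_state();print(s['eef_pos'],s['eef_rot'])
im,d,c=shot('wrist','wrist6.png'); np.savez('w6.npz',im=im,d=d)
for q in ['box','beam']:
  for r in manip.cut_out(q,'wrist')[:2]: 
    P=bydepth(c,mpts(r['mask']),d); print(q,r['score'],r['position'],rect(c,r['mask'],30)[:3],np.median(P,0))
E
```

```text
clock: 11.08
eef_pos: [538.7, -207.8, 355.3]
eef_rot: [-3.14, 0.003, 0.2]
wrist_force: [-0.5, 1.7, -0.1]
finger_gap: 94.1
finger_force: 0.0
clock: 11.32
eef_pos: [538.9, -203.4, 357.2]
eef_rot: [-3.141, 0.001, 0.206]
wrist_force: [-0.2, -0.0, 0.9]
finger_gap: 77.6
finger_force: 0.0
[ 538.90203993 -203.41490148  357.19396308] [-3.14097412e+00  6.86173835e-04  2.06356328e-01]
box 0.91 [272.1, 208.4] (array([ 512.4, -212. ]), array([245.5, 130.8]), 10.1) [ 527.68698884 -210.4214035    41.7107918 ]
box 0.24 [284.0, 186.0] (array([ 543.4, -206.8]), array([128.3,  15.7]), 13.5) [ 550.203371   -205.36817165   30.5535347 ]
beam 0.84 [288.8, 378.6] (array([ 322.7, -264.1]), array([22.3, 64. ]), 85.0) [ 313.67369527 -265.99593443   21.69307123]
beam 0.82 [279.5, 187.9] (array([ 543.7, -206.5]), array([129.2,  15.9]), 13.1) [ 549.31995041 -205.36389365   30.52171788]
```

View pics/wrist6.png

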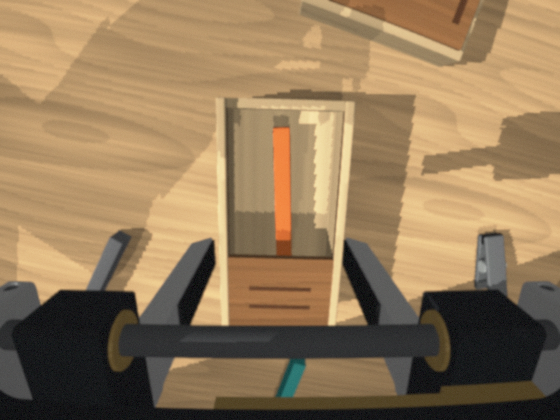

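Run:
```python
from h import *
z=np.load('w6.npz');im,d=z['im'],z['d'];c=manip.calibration('wrist')
cv2.imwrite('pics/crop6.png',cv2.resize(im[85:325,200:370,::-1],None,fx=2.4,fy=2.4,interpolation=cv2.INTER_CUBIC))
r=[x for x in manip.cut_out('beam','wrist') if abs(x['position'][0]-280)<10 and x['position'][1]<240] 
im2,d2,c=shot('wrist'); s=manip.read_state();print(s['eef_pos'],s['eef_rot'])
f=im2.astype(int);m=(f[...,0]-f[...,2]>110)&(f[...,0]-f[...,1]>70)&win(im2,265,115,300,260)
a,b,e,m=rect(c,m,30);P=mpts(m);Q=bydepth(c,P,d2);print('beam',a,b,e,P.min(0),P.max(0),np.median(Q[:,2]))
for v in (130,160,190,220,250):
    u=P[P[:,1]==v][:,0];print(v,u.min(),u.max(),atz(c,[u.mean(),v],30).round(1))
D=bydepth(c,[[280,v] for v in (106,110,245,250,254,257,260,265,290)],d2).round(1);print(D)
for n,u,v,zz in [('outL',217,98,62),('outR',353,101,62),('L2',219,300,62),('R2',337,300,62),('deckL',228,257,62),('deckR',334,259,62)]: print(n,atz(c,[u,v],zz).round(1),bydepth(c,[u,v],d2).round(1))
```

```text
[ 538.926908   -204.01004301  357.75745347] [ 3.14151748e+00 -1.55253236e-04  2.05671393e-01]
beam [ 551.  -204.5] [112.8  16.1] 13.0 [272 128] [290 240] 30.526932650594176
130 272 288 [[ 604.  -192.2   30. ]]
160 273 288 [[ 576.4 -198.5   30. ]]
190 274 289 [[ 547.6 -205.5   30. ]]
220 275 289 [[ 517.3 -212.4   30. ]]Traceback (most recent call last):
  File "<stdin>", line 9, in <module>
    return umr_minimum(a, axis, None, out, keepdims, initial, where)
ValueError: zero-size array to reduction operation minimum which has no identity
```

View pics/crop6.png

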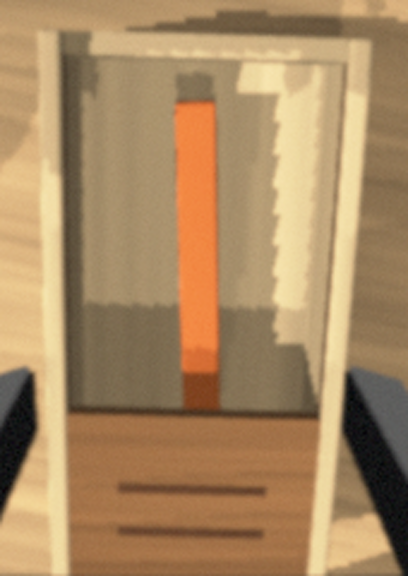

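```bash
python3 -m creep '{"slide":[[1.2,0.1,-4],[1.1,0.1,-4],[0,0,-3.5],[0,0,-2],[0,0,-0.8],[0,0,-0.3],[0,0,0],[0,0,0]],"turn":[0.012,0.011,0,0,0,0,0,0],"claw":[0.5,0.5,0.5,0.5,0.5,0.5,0.5,0.5]}' 6
python3 - <<'E'
from h import *
s=manip.read_state();t=s['eef_pos'];print(t,s['eef_rot'])
im,d,c=shot('wrist','wrist7.png'); f=im.astype(int)
m=(f[...,0]-f[...,2]>100)&(f[...,0]-f[...,1]>60)&win(im,200,60,360,330); a,b,e,m=rect(c,m,30);P=mpts(m)
print(a,b,e,P.min(0),P.max(0))
yaw=s['eef_rot'][2];R=np.array([[np.cos(yaw),np.sin(yaw)],[-np.sin(yaw),np.cos(yaw)]])
for v in range(P[:,1].min()+3,P[:,1].max(),25):
    u=P[P[:,1]==v][:,0]
    if len(u): print(v,u.min(),u.max(),(R@(atz(c,[u.mean(),v],30)[0,:2]-t[:2])).round(1))
E
```

```text
clock: 12.58
eef_pos: [562.0, -202.7, 212.5]
eef_rot: [3.141, -0.001, 0.228]
wrist_force: [0.4, 0.1, 0.4]
finger_gap: 47.0
finger_force: 0.0
[ 562.01628305 -202.67364372  212.52261877] [ 3.14082162e+00 -1.09780401e-03  2.27748662e-01]
[ 564.2 -201.3] [87.8 16.1] 13.0 [261 180] [291 325]
183 262 290 [44.7  0.9]
208 262 291 [31.2  0.7]
233 262 291 [17.1  0.7]
258 264 290 [2.3 0.5]
283 263 290 [-13.2   0.8]
308 263 290 [-29.7   0.8]
```

```bash
cat > tilt.py <<'E'
from h import *
s=manip.read_state();t=s['eef_pos'];print(s['clock'],t.round(1),s['eef_rot'].round(3),s['wrist_force'].round(1),round(s['finger_gap'],1))
im,d,c=shot('wrist'); f=im.astype(int)
m=(f[...,0]-f[...,2]>60)&(f[...,0]-f[...,1]>40)&(f[...,1]<f[...,0]*.62)&win(im,220,20,340,415)
n,l,st,_=cv2.connectedComponentsWithStats(m.astype(np.uint8)); print(st[1:][st[1:,4]>150].tolist())
yaw=s['eef_rot'][2];R=np.array([[np.cos(yaw),np.sin(yaw)],[-np.sin(yaw),np.cos(yaw)]])
k=1+np.argmax(st[1:,4]);P=mpts(l==k)
for v in np.linspace(P[:,1].min()+2,P[:,1].max()-2,9).astype(int):
    u=P[P[:,1]==v][:,0]
    q=np.median(bydepth(c,np.c_[u,u*0+v],d),0); print(v,len(u),(R@(q[:2]-t[:2])).round(1),'z',q[2].round(1),'rel',(q[2]-t[2]).round(1))
E
python3 -m creep '{"slide":[[0,0,0],[0,0,0],[0,0,0],[0,0,0],[-0.03,0,0.5],[-0.07,0,0.5],[-0.1,0,0.5],[0,0,0]],"turn":[0,0,0,0,0,0,0,0],"claw":[0.05,0.05,0.05,0.05,0.05,0.05,0.05,0.05]}' 6
python3 tilt.py
```

```text
clock: 13.62
eef_pos: [559.9, -202.6, 227.2]
eef_rot: [3.141, -0.001, 0.228]
wrist_force: [0.6, -0.2, -1.0]
finger_gap: 15.9
finger_force: 6.0
13.625 [ 559.9 -202.6  227.2] [ 3.141e+00 -1.000e-03  2.280e-01] [ 0.6 -0.2 -1. ] 15.9
[[263, 176, 31, 151, 4352], [266, 358, 25, 20, 478]]
178 26 [45.8 -0.4] z 37.0 rel -190.2
196 30 [38.  -0.3] z 46.1 rel -181.1
214 30 [28.3 -0.3] z 46.5 rel -180.8
232 30 [18.2 -0.3] z 46.2 rel -181.0
251 30 [ 7.3 -0.3] z 46.1 rel -181.1
269 30 [-3.7 -0.3] z 46.2 rel -181.0
287 25 [-15.   -0.7] z 46.5 rel -180.8
305 27 [-26.5   0. ] z 46.1 rel -181.2
324 27 [-39.5   0.1] z 45.8 rel -181.4
```

```bash
python3 -m creep '{"slide":[[0,0,0.5],[0,0,0.4],[0,0,0.3],[0,0,0.3],[0,0,0.3],[0,0,0]],"turn":[0,0,0,0,0,0],"claw":[0.05,0.05,0.05,0.05,0.05,0.05]}' 4
python3 tilt.py
```

```text
clock: 14.42
eef_pos: [559.9, -202.6, 244.9]
eef_rot: [3.141, -0.0, 0.228]
wrist_force: [-0.7, 0.1, -0.3]
finger_gap: 15.9
finger_force: 4.0
14.425 [ 559.9 -202.6  244.9] [ 3.141 -0.     0.228] [-0.7  0.1 -0.3] 15.9
[[263, 176, 31, 151, 4332]]
178 28 [46.1 -0.3] z 56.2 rel -188.7
196 31 [39.1 -0. ] z 68.8 rel -176.1
214 30 [29.4 -0.3] z 67.7 rel -177.2
232 29 [18.9 -0. ] z 66.2 rel -178.7
251 30 [ 7.6 -0.3] z 64.8 rel -180.1
269 30 [-4.1 -0.3] z 63.4 rel -181.6
287 28 [-16.5  -0.2] z 61.6 rel -183.3
305 27 [-29.3   0.1] z 60.2 rel -184.7
324 26 [-44.1  -0.2] z 57.8 rel -187.1
```

```bash
python3 -m creep '{"slide":[[0,0,0.3],[0,0,0.3],[0,0,0.3],[0,0,0.3],[0,0,0]],"turn":[0,0,0,0,0],"claw":[0.05,0.05,0.05,0.05,0.05]}' 4
python3 tilt.py
```

```text
clock: 15.1
eef_pos: [559.9, -202.6, 257.0]
eef_rot: [3.141, -0.0, 0.228]
wrist_force: [-0.3, 0.3, -0.4]
finger_gap: 16.0
finger_force: 4.0
15.1 [ 559.9 -202.6  257. ] [ 3.141 -0.     0.228] [-0.3  0.3 -0.4] 16.0
[[263, 179, 32, 148, 4263]]
181 30 [45.7 -0.3] z 74.7 rel -182.2
198 32 [40.1 -0.3] z 88.3 rel -168.7
216 31 [30.  -0.1] z 85.1 rel -171.8
234 29 [19.2  0.1] z 81.7 rel -175.3
252 30 [ 7.6 -0.2] z 78.3 rel -178.6
270 28 [-5.1 -0.2] z 74.5 rel -182.5
288 27 [-19.   0.] z 70.5 rel -186.5
306 26 [-34.1  -0.2] z 65.7 rel -191.3
324 24 [-50.5  -0.3] z 60.6 rel -196.3
```

```bash
python3 -m creep '{"slide":[[0,0,-0.15],[0,0,0],[0,0,0],[0.93,0.22,0.3],[1.86,0.43,0.59],[1.86,0.43,0.59],[1.86,0.43,0.59],[0,0,0]],"turn":[0,0,0,0,0,0,0,0],"claw":[0.05,0.05,0.05,0.05,0.05,0.05,0.05,0.05]}' 25
python3 tilt.py
```

```text
clock: 16.15
eef_pos: [625.9, -187.0, 276.1]
eef_rot: [3.141, -0.001, 0.229]
wrist_force: [-0.9, 0.1, -0.9]
finger_gap: 15.6
finger_force: 25.0
16.15 [ 625.9 -187.   276.1] [ 3.141e+00 -1.000e-03  2.290e-01] [-0.9  0.1 -0.9] 15.6
[[262, 179, 33, 148, 4233], [268, 358, 22, 37, 758]]
181 29 [45.9 -0. ] z 93.8 rel -182.3
198 32 [40.1 -0.3] z 107.4 rel -168.7
216 32 [30.  -0.3] z 104.3 rel -171.8
234 28 [19.4 -0.3] z 101.2 rel -174.9
252 30 [ 7.7 -0.3] z 97.6 rel -178.5
270 28 [-5.  -0.2] z 93.5 rel -182.6
288 26 [-18.5  -0.3] z 89.7 rel -186.4
306 24 [-33.9  -0.3] z 84.8 rel -191.3
324 24 [-50.9  -0.2] z 79.4 rel -196.7
```

```bash
python3 -m creep '{"slide":[[1.86,0.43,0.59],[1.86,0.43,0.59],[0,0,2],[0,0,3],[0,1,1],[0,4,0],[0,5,0],[0,5,0]],"turn":[0,0,0,0,0,0,0,0],"claw":[0.05,0.05,0.05,0.05,0.05,0.05,0.05,0.05]}' 25
python3 -m creep '{"slide":[[0,5,0],[-0.3,4,0],[-0.3,0.9,0],[0,0,-2],[0,0,-3],[0,0,-2],[0,0,0],[0,0,0]],"turn":[0,0,0,0,0,0,0,0],"claw":[0.05,0.05,0.05,0.05,0.05,0.05,0.05,0.05]}' 25
python3 tilt.py
python3 - <<'E'
from h import *
shot('scene','scene8.png')
E
```

```text
clock: 17.2
eef_pos: [661.3, -27.2, 347.5]
eef_rot: [-3.141, 0.001, 0.227]
wrist_force: [-0.4, -0.7, -1.0]
finger_gap: 15.9
finger_force: 25.0
clock: 18.2
eef_pos: [656.4, 69.9, 278.8]
eef_rot: [3.141, -0.001, 0.228]
wrist_force: [0.1, 0.8, 0.1]
finger_gap: 15.7
finger_force: 25.0
18.2 [656.4  69.9 278.8] [ 3.141e+00 -1.000e-03  2.280e-01] [0.1 0.8 0.1] 15.7
[[263, 179, 32, 147, 4171], [268, 358, 21, 36, 709]]
181 29 [46.1  0.5] z 97.0 rel -181.8
198 32 [40.2 -0.3] z 110.4 rel -168.4
216 31 [30.4 -0.1] z 107.1 rel -171.7
234 30 [19.5 -0.3] z 103.7 rel -175.1
252 28 [ 7.8 -0.2] z 100.2 rel -178.6
269 28 [-4.2 -0.2] z 96.2 rel -182.6
287 26 [-17.9  -0.2] z 92.4 rel -186.4
305 25 [-32.9   0.2] z 87.8 rel -191.0
323 24 [-49.7  -0.2] z 82.6 rel -196.2
```

View pics/scene8.png

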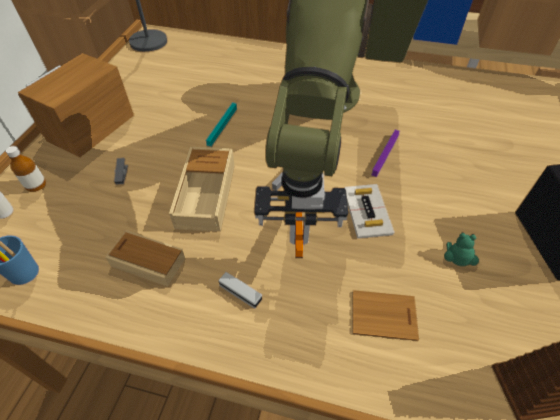

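```bash
python3 -m creep '{"slide":[[0,0,-1.5],[0,0,-1.3],[0,0,-1],[0,0,-1],[0,0,-1],[0,0,-0.8],[0,0,-0.6],[0,0,0]],"turn":[0,0,0,0,0,0,0,0],"claw":[0.05,0.05,0.05,0.05,0.05,0.05,0.05,0.05]}' 4
python3 tilt.py
```

```text
clock: 19.3
eef_pos: [656.1, 70.1, 205.2]
eef_rot: [-3.141, 0.001, 0.228]
wrist_force: [0.5, 0.4, -1.1]
finger_gap: 16.2
finger_force: 4.0
19.3 [656.1  70.1 205.2] [-3.141e+00  1.000e-03  2.280e-01] [ 0.5  0.4 -1.1] 16.2
[[264, 175, 30, 151, 4282], [267, 358, 25, 40, 966]]
177 27 [46.  -0.5] z 14.6 rel -190.6
195 30 [38.2 -0.2] z 23.8 rel -181.4
213 30 [28.4 -0.2] z 23.4 rel -181.8
231 30 [18.2 -0.2] z 23.5 rel -181.7
250 29 [ 7.2 -0.5] z 23.3 rel -181.9
268 28 [-3.7 -0.2] z 23.4 rel -181.8
286 28 [-15.1  -0.2] z 23.3 rel -181.9
304 27 [-26.9  -0.5] z 23.3 rel -181.9
323 26 [-40.2  -0.1] z 23.4 rel -181.8
```

```bash
python3 -m creep '{"slide":[[0,0,0],[0,0,0],[0,0,0],[-1.4,-0.32,0],[-2,-0.46,0],[-1.35,-0.32,0],[0,0,0],[0,0,0]],"turn":[0,0,0,0,0,0,0,0],"claw":[0.35,0.35,0.35,0.35,0.35,0.35,0.35,0.35]}' 25
python3 tilt.py
```

```text
clock: 20.35
eef_pos: [609.1, 59.2, 205.9]
eef_rot: [3.141, -0.001, 0.228]
wrist_force: [0.6, 1.3, 0.1]
finger_gap: 33.0
finger_force: 0.0
20.35 [609.1  59.2 205.9] [ 3.141e+00 -1.000e-03  2.280e-01] [0.6 1.3 0.1] 33.0
[[263, 83, 32, 243, 7067], [266, 358, 26, 35, 832]]
85 30 [93.1 -0.3] z 22.7 rel -183.2
114 31 [79.3 -0.5] z 22.7 rel -183.2
144 31 [64.6 -0.5] z 22.6 rel -183.3
174 30 [49.3 -0.3] z 22.7 rel -183.2
204 29 [33.2 -0.5] z 22.7 rel -183.2
233 29 [16.9  0. ] z 22.5 rel -183.4
263 27 [-1.1 -0.5] z 22.7 rel -183.2
293 27 [-20.3  -0.6] z 22.5 rel -183.4
323 26 [-40.5  -0.2] z 22.8 rel -183.1
```

```bash
python3 -m creep '{"slide":[[0,0,-0.2],[0,0,0],[0,0,0],[0,0,0],[0,0,2],[0,0,4],[0,0,4],[0,0,2]],"turn":[0,0,0,0,0,0,0,0],"claw":[0.05,0.05,0.05,0.05,0.05,0.05,0.05,0.05]}' 25
python3 -m creep '{"slide":[[-2,2.2,0],[-3.5,3.6,0],[-3.5,3.6,0],[-3,3.2,0],[-2,2.17,0],[0,0,0],[0,0,0],[0,0,0]],"turn":[0.028,0.029,0.029,0.029,0.029,0,0,0],"claw":[0.05,0.05,0.05,0.05,0.05,0.05,0.05,0.05]}' 25
python3 tilt.py
```

```text
clock: 21.4
eef_pos: [608.6, 59.1, 327.8]
eef_rot: [3.141, -0.004, 0.228]
wrist_force: [-0.0, 0.5, -0.4]
finger_gap: 15.8
finger_force: 25.0
clock: 22.4
eef_pos: [469.2, 206.2, 323.9]
eef_rot: [3.142, -0.0, 0.371]
wrist_force: [-0.7, 0.5, -0.8]
finger_gap: 15.5
finger_force: 25.0
22.4 [469.2 206.2 323.9] [ 3.142 -0.     0.371] [-0.7  0.5 -0.8] 15.5
[[263, 81, 32, 245, 7139], [267, 358, 24, 37, 869]]
83 32 [93.6 -0.1] z 143.5 rel -180.4
113 32 [79.7 -0.1] z 143.4 rel -180.5
143 31 [65.2  0.2] z 143.3 rel -180.6
173 30 [50.1 -0.1] z 143.3 rel -180.6
203 30 [34.4 -0.1] z 143.3 rel -180.6
233 28 [17.6  0. ] z 143.3 rel -180.7
263 28 [-0.2 -0. ] z 142.9 rel -181.0
293 27 [-18.7   0.5] z 143.2 rel -180.7
323 26 [-38.9   0. ] z 143.1 rel -180.8
```

```bash
python3 -m creep '{"slide":[[0,0,0],[0,0,0],[0,0,0],[0,0,0],[0,0,0],[0,0,0]],"turn":[0,0,0,0,0,0],"claw":[0.05,0.05,0.05,0.05,0.05,0.05]}' 25
python3 - <<'E'
from h import *
s=manip.read_state();print(s['eef_pos'],np.abs(s['qd']).max())
im,d,c=shot('scene','fin.png')
for q in ['bridge','box','small_box','box_lid','frog','clamp','harmonica','beam']:
    for r in manip.cut_out(q,'scene')[:3]:
        if r['score']>.3: print(q,round(r['score'],2),np.round(r['position']),np.round(np.median(bydepth(c,mpts(r['mask']),d),0)),r['mask'].sum())
for p,n in (((468.4,206.6,22),'bridge proj'),((468.4,206.6,132),'beam proj')): print(n,proj(c,p).round())
E
```

```text
clock: 23.2
eef_pos: [468.6, 206.8, 323.6]
eef_rot: [3.142, 0.0, 0.372]
wrist_force: [-0.2, 0.8, -0.5]
finger_gap: 15.5
finger_force: 25.0
[468.64780017 206.82648259 323.63024586] 0.003235851606103644
bridge 0.75 [369. 206.] [476. 208.  22.] 224
box 0.71 [202. 190.] [ 524. -210.   32.] 4219
frog 0.58 [465. 252.] [566. 425.  34.] 827
clamp 0.59 [118. 173.] [ 512. -454.   21.] 287
harmonica 0.9 [241. 292.] [773. -30.  23.] 752
beam 0.91 [296. 166.] [369.  -6.  21.] 499
beam 0.69 [222. 125.] [ 255. -259.   20.] 419
beam 0.64 [377. 189.] [507. 220. 141.] 528
bridge proj [[367. 205.]]
beam proj [[375. 174.]]
```

Everything is in place and still, so I'm handing the job in.

```bash
python3 -c "
from cell import manip
print(manip.sign_off())"
```

```text
the job is handed in; nothing more can be done
None
```

The job is handed in at about 23 s: the bridge lies flat between the stops, within about 1 mm of the red cross, and the orange beam is held still, level and right side up, about 96 mm above it. The bystanders I could re-check (harmonica, frog and clamp) have not moved; the final check did not pick up the small box or the box lid, but both were in place in the last picture viewed.

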